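# Present a circuit board over the clippings tub and hold it for lead trimming

### The job

Tip up the orange lid of the grey clippings tub by its tab until it is clearly slanted with its far side still on the rim, then lift it off and lay it down on the bench clear of the tub. Then slide the aluminium fixture plate out along the riser towards the tub, without lifting it, until its red line lies square along the riser's yellow edge, and finish while still holding the plate so that its heavy overhanging end cannot tip, level and resting on the riser only. Leave the other tools where they are.

Things in the scene. Friction and masses are not known exactly. Their poses are not given: they have to be found in the camera images.
- riser: blue steel platform fixed to the bench, 190 (x) by 240 (y) by 100 mm high, top flat; origin at the centre of its foot, z up. The plate lies on it; its -y end has the yellow edge, towards the tub
- riser_edge (a point): middle of the top outer corner of the riser's yellow edge (the very end of its top, 100 mm above the bench); axes as the riser: -y points outward over the tub, x along the edge
- plate: loose aluminium plate 130 (x) by 300 (y) by 8 mm thick, 0.4 to 0.8 kg, flat on the riser, held by friction only; origin mid-underside; -y end outward, with a green circuit board at y -120 to -50 (32 high), +y end inward, with the handle. Centre of mass 10 outward of its middle, 40 outward of the red line: with the line at the edge it tips unless held
- plate_line (a point): middle of the red line across the plate's top face (4 mm wide, full width of the plate, 30 inward of the plate's middle, 8 above its underside); axes as the plate. To be brought over the riser's edge; wanted overhang is 180
- plate_handle (a point): centre of the plate's black upright handle block, 26 (x) by 40 (y) by 40 mm high, standing on the plate's top, rigidly fixed, 95 inward (+y) of the red line and on the plate's middle line; axes as the plate; its top is 20 above this point, the plate's top face 20 below
- tub: grey round clippings tub fixed to the bench, outer diameter 110 at the rim, 70 high, wall 4 mm, open inside; origin at the centre of its foot. The mat around 0.48 m ahead of and 0.365 m to the right of the robot base is always bare, with room for the lid
- tub_rim (a point): centre of the tub's mouth, at rim height, 70 mm above the bench
- lid: orange lid, loose, a disc of diameter 114 by 6 thick lying on the tub's rim, with a plug of diameter 92 by 6 mm deep underneath that sits loosely in the mouth; 60 to 105 g; origin at the centre of the disc's underside (rim height when seated); x points to the tab
- lid_center (a point): centre of the lid's disc, half-way up its 6 mm thickness; axes as the lid
- lid_tab (a point): centre of the lid's black upright tab, a block 24 (x, radial) by 12 (y, across) by 34 mm high standing on the disc, 40 from the lid's centre along its x; axes as the lid; its top is 17 above this point, the disc's top face 17 below
- cutters: bystander, loose on the bench, to be left alone: red-handled side cutters, about 130 mm long or wide
- pliers: bystander, loose on the bench, to be left alone: pliers with one red and one black handle, about 160 mm long or wide
- spool: bystander, loose on the bench, to be left alone: blue solder spool, diameter 62, 26 high, about 62 mm long or wide
- syringe: bystander, loose on the bench, to be left alone: white flux syringe, about 130 mm long or wide
- driver: bystander, loose on the bench, to be left alone: screwdriver, about 150 mm long or wide
- board_holder: bystander, loose on the bench, to be left alone: board holder: silver bell-shaped foot with black two-jaw clamp, 160 high, about 130 mm long or wide
Not all that is in view belongs to the job. What is shaped like the lid but pink or purple is not meant.

How it is judged (in metres and radians):
On the way, in this order (a step that is already met when the one before it is completed fails the run):
1. the lid is tipped up by more than 10 degrees while its far side is still on the tub's rim (its centre within 30 mm of the mouth's, sideways, and less than 45 mm above it) (angle between lid_center's own z axis and vertical above 0.175 rad and horizontal distance between lid_center and tub_rim below 0.03 m and z of lid_center in the frame of tub_rim below 0.045 m), for 0.05 s.
2. the lid lies on the bench clear of the tub, let go (height (world z) of lid_center below 0.03 m and horizontal distance between lid_center and tub_rim above 0.115 m and contact force between the fingers and lid below 0.2 N and linear speed of lid below 0.03 m/s), for 0.2 s.
3. the plate's red line is at the riser's edge, square, level, and the plate is held (y of plate_line in the frame of riser_edge between -0.006 and 0.006 m and x of plate_line in the frame of riser_edge between -0.035 and 0.035 m and angle between the y axis of plate_line and the y axis of riser_edge, either way round below 0.07 rad and angle between plate_line's own z axis and vertical below 0.05 rad and z of plate_line in the frame of riser_edge between 0.004 and 0.013 m and contact force between the fingers and plate above 1 N and contact force between plate and riser above 1 N and contact force between plate and tub below 0.3 N and contact force between plate and lid below 0.3 N and linear speed of plate below 0.03 m/s), for 0.3 s.
At the end, for the whole second after the job is handed in: Red line within 6 mm of the riser's edge, parallel within 4 degrees, middles within 35 mm; plate level within 3 degrees, still, on the riser (over 1 N), held by the fingers (over 1 N), off tub and lid; lid let go, lying on the bench, its centre over 115 mm from the tub's (all of step 3 and height (world z) of lid_center below 0.03 m and horizontal distance between lid_center and tub_rim above 0.115 m and contact force between the fingers and lid below 0.2 N); the arm keeps its last pose, push and grip.
It fails at once if the plate is tipped by more than 9 degrees (angle between plate_line's own z axis and vertical above 0.157 rad).
It fails at once if the plate is lifted more than 20 mm off the riser (z of plate_line in the frame of riser_edge above 0.028 m).
It fails at once if the plate falls off the riser (z of plate_line in the frame of riser_edge below -0.02 m).
It fails at once if another tool on the bench is moved more than 30 mm (distance of any of cutters, pliers, spool, syringe, driver, board_holder from where it was at the start of the episode above 0.03 m).
It also fails if it takes over 48 s, if anything falls off the work surface, if the arm or the gripper's body presses on something with over 40 N, if the wrist force passes 120 N, or if a joint passes its speed limit or range.

### The arm

A 6-joint arm with a two-finger parallel gripper is mounted at the origin on the work surface. World frame = base frame: x ahead of the robot, y to its left, z up, the work surface at z = 0. Lengths are in m, angles in degrees, forces in N, time in s.
With the tool pointing down it reaches from about 0.4 to 0.825 m from the base axis. Payload 7 kg.
Tool frame: the origin (TCP) lies at the very end of the fingers, on their centre line; the grasp point (between the pads) lies 19 mm behind it; z points along the fingers, y is the line along which they close (so a half turn about z gives the same grasp; the last joint's range is limited). The gripper opens to 88 mm and grips with 3 to 60 N. Pads are 19 mm wide; open, the fingers measure 130 mm over their backs; the gripper's body (78 mm by 193 mm) begins 47 mm behind the grasp point.
Start: joints at [90.075, 20.546, 0.682, 0, -70.136, -16.507], TCP at [0.191, 0.647, 0.227] pointing down, gripper open.
Joint ranges: [-176.03, 176.03], [-82.01, 121.73], [-58.28, 71.71], [-173.87, 95.51], [-174.79, -0.11], [-173.66, 173.66]. Speed limits (degrees/s): [136.94, 136.94, 172.46, 180, 180, 180].

### API

Orientations are given as [roll, pitch, yaw] about the fixed x, y, z axes, in that order (R = Rz(yaw) Ry(pitch) Rx(roll)).
In Python, from plant import r gives the robot as it stands. The module is installed in compiled form; this text tells all that it offers.
- The arm moves only by the tool jog_arm, never from a script. Its arguments are lists of equal length, an entry for each row: "travel": the shift along the tool's x, y, z each as a share of 50 cm, from -1 to 1, a list of three; "dr": the turn, a rotation vector about the tool's x, y, z each as a share of 360 degrees, from -1 to 1, a list of three; "claw": the opening, from 0 (shut) to 1 (fully open). A call has exactly 10 rows; each row is the pose to reach, as a shift and turn from the pose commanded when the call began, along the tool's axes at that moment, turning the shorter way round; what a row does not reach only later rows make up. A row lasts 1/8 s, in which the tool goes at most 62.5 mm and 10.7 degrees, less where a joint would pass 70% of its speed; a pose out of reach is approached as far as the arm can. A call with a number of a shift or a turn outside -1 to 1 is refused whole. A call with a gripper value outside its range is refused whole. The fingers move at their own pace and stop on an object; "newtons" is the grip in N (left out, the last holds). Time passes only in rows, so rows that repeat a pose let the fingers close, or fill a call up. It gives the time, the measured TCP pose, the force, the opening and the grip force at its end, in the units of the state.
- r.get_state(): the state, without advancing time (a new reading comes with each control period).
- r.capture(name): name is "scene" or "top" or "wrist"; returns a dict with "pixels" (480x640x3 uint8, red, green, blue), "range_z" (480x640 float32, m along the optical axis (not along the pixel's ray), 0 where there is no reading), "fx", "fy", "cx", "cy" (pixels), "dist_coeffs" ([k1, k2, p1, p2, k3] as OpenCV has them; the pictures are not rectified), "position" and "attitude" of the camera in the world; the wrist camera has in their place "hand_eye" (4x4, takes a point from camera to tool coordinates, whose origin is the TCP and whose axes are the flange's). Camera axes: x right, y up, looking along -z (the intrinsics and any distortion apply to the point x, -y, -z); pixel columns grow to the right and rows downward; lengths in m; the calibration is good to about 2 mm. A picture is of the moment at which its call begins: read the wrist's pose just before it.
- r.close_job(): hands the job in; it is judged then, once.
Trained networks look in the newest picture that a camera, given by its name, has taken for a name from the list of things; names that differ only in an ending like _2 or _b are one class to them, and where a whole thing is asked for, a point or a joint stands for the part that bears it (a point fixed in the world has none). Each returns a list of dicts, best first, with "conf" (0 to 1); they miss things now and then, are a little off and sometimes report something else, mostly with a low value. They report only what shows in the picture. A call takes as long as a camera call. They do not tell look-alikes from the thing itself.
- r.boxes_of(name, camera): "extent" ([left, top, right, bottom] in pixels, round what is visible of it).
- r.regions_of(name, camera): "pixels" (480x640 bool, what is visible of it) and "extent" ([left, top, right, bottom] in pixels, round what is visible of it).
- r.tip_of(name, camera): "at" ([column, row] in pixels: a listed point, or the origin of a listed thing).
The state is a dict: "time_s": time; "joints": joint angles; "qd": joint speeds; "joint_torque": joint torques, N m; "tcp_pos": TCP position; "eef_rot": TCP orientation; "contact_force": force on the tool from outside, world axes, zero at the start; "moment": the same for the moment, N m; "gripper_width": finger opening in m; "gripper_force": force on a finger pad.
Only numpy, scipy, OpenCV 4.12 (cv2) and the standard library are available. Lean on these libraries where they do the work, as an engineer would, in place of code of your own. Each camera call takes 0.05 s, during which the arm holds its last target. There are 200 camera calls.

## Working session

There is one attempt and no reset: what is moved stays moved. The work goes in short steps, Python scripts to look and compute and a tool call to move; the robot and the scene stay as the last step left them, time stands still between calls to the robot, and variables do not carry over. Pictures are saved under pics/ and viewed, at most 10 in all, crops included, and the job is handed in when it is done.

Besides the shell and the picture viewer there is one more tool, called after ">>>" as name(argument=value, ...) on one line, values as JSON. jog_arm: Moves the arm, as the interface text tells. Its arguments: {"type":"object","properties":{"travel":{"type":"array"},"dr":{"type":"array"},"claw":{"type":"array"},"newtons":{"type":"number"}},"required":["travel","dr","claw"]}

```bash
mkdir -p pics; cat > h.py <<'E'
import numpy as np, cv2
from scipy.spatial.transform import Rotation as R
from plant import r
def pose():
    s=r.get_state(); return np.array(s["tcp_pos"]),R.from_euler('xyz',s["eef_rot"],degrees=True)
def cam(name):
    p,q=pose(); c=r.capture(name)
    if name=="wrist":
        H=np.array(c["hand_eye"]); T=np.eye(4); T[:3,:3]=q.as_matrix(); T[:3,3]=p; M=T@H
        c["R"],c["t"]=M[:3,:3],M[:3,3]
    else:
        a=np.array(c["attitude"]); c["t"]=np.array(c["position"])
        c["R"]=a if a.shape==(3,3) else (R.from_euler('xyz',a,degrees=True).as_matrix() if a.size==3 else R.from_quat(a).as_matrix())
    c["K"]=np.array([[c["fx"],0,c["cx"]],[0,c["fy"],c["cy"]],[0,0,1.]]); c["d"]=np.array(c["dist_coeffs"],float)
    return c
def rays(c,uv):
    n=cv2.undistortPoints(np.array(uv,float).reshape(-1,1,2),c["K"],c["d"])[:,0]
    return np.c_[n[:,0],-n[:,1],-np.ones(len(n))]@c["R"].T   # per unit depth
def at_z(c,uv,z):
    d=rays(c,uv); return c["t"]+d*((z-c["t"][2])/d[:,2])[:,None]
def by_depth(c,uv):
    uv=np.array(uv).reshape(-1,2); i=np.round(uv).astype(int)
    return c["t"]+rays(c,uv)*c["range_z"][i[:,1],i[:,0]][:,None]
def mask_pts(c,m):
    v,u=np.nonzero(m&(c["range_z"]>0)); return by_depth(c,np.c_[u,v])
def save(c,f): cv2.imwrite("pics/"+f,c["pixels"][:,:,::-1])
E
cat > a.py <<'E'
from h import *
np.set_printoptions(precision=3,suppress=True)
print(r.get_state())
for n in ("top","scene"):
    c=cam(n); save(c,n+"0.png"); print(n,c["t"],c["R"].tolist(),c.get("attitude"))
    for k in ["lid_tab","lid_center","plate_line","plate_handle","riser_edge","tub_rim","lid","plate"]:
        for d in r.tip_of(k,n)[:3]: print(k,round(d["conf"],2),np.array(d["at"]),by_depth(c,d["at"])[0])
E
python3 a.py
```

```text
{'time_s': 0.0, 'joints': array([ 90.075,  20.593,   0.634,  -0.02 , -70.137, -16.506]), 'qd': array([-0.026,  0.068, -0.022,  0.037,  0.077, -0.059]), 'joint_torque': array([  0.001, -58.27 ,  29.305,   6.998,   0.007,  -0.   ]), 'tcp_pos': array([0.191, 0.647, 0.226]), 'eef_rot': array([179.903,  -0.009, -16.438]), 'contact_force': array([ 1.023, -0.467, -0.401]), 'moment': array([-0.029, -0.007,  0.019]), 'gripper_force': 0.0, 'gripper_width': 0.08783882956788157}
top [0.447 0.045 1.259] [[0.01358715550541495, 0.9981494235770385, -0.059271556568871064], [-0.9997629934320829, 0.014569706626036683, 0.016176545136454723], [0.01701017839389722, 0.05903771558636421, 0.9981108164774846]] [  3.385  -0.975 -89.221]
lid_tab 0.96 [410.1 262.7] [ 0.465 -0.18   0.113]
lid_tab 0.89 [477.3 366.3] [ 0.215 -0.364  0.035]
lid_tab 0.69 [401.3 159.9] [ 0.717 -0.171  0.047]
lid_center 0.94 [479.4 347.5] [ 0.257 -0.376  0.013]
lid_center 0.68 [410.  241.9] [ 0.514 -0.186  0.081]
lid_center 0.32 [302.3 232.6] [0.53  0.067 0.111]
plate_line 0.84 [302.6 232.8] [0.53  0.066 0.111]
plate_handle 0.75 [256.8
[... 498 characters left out ...]
78]
lid_tab 0.95 [185.5 160.8] [ 0.227 -0.367  0.03 ]
lid_tab 0.73 [227.1 213.7] [ 0.475 -0.168  0.096]
lid_tab 0.67 [210.6 313.7] [ 0.715 -0.158  0.019]
lid_center 0.94 [216.5 302.7] [ 0.68  -0.155  0.012]
lid_center 0.71 [218.1 229.5] [ 0.512 -0.185  0.076]
plate_line 0.81 [324.7 237.9] [0.527 0.083 0.106]
plate_line 0.62 [320.8 263.2] [0.594 0.081 0.096]
plate_handle 0.79 [365.8 235.9] [0.543 0.177 0.148]
plate_handle 0.3 [357.3 343.5] [0.748 0.181 0.026]
plate_handle 0.23 [244.3 195.8] [ 0.334 -0.165  0.018]
lid 0.98 [216.6 230.7] [ 0.518 -0.187  0.078]
lid 0.82 [181.  175.1] [ 0.269 -0.372  0.01 ]
lid 0.56 [217.3 302.6] [ 0.678 -0.153  0.009]
plate 0.57 [308.7 240.8] [0.544 0.046 0.11 ]
```

View pics/top0.png

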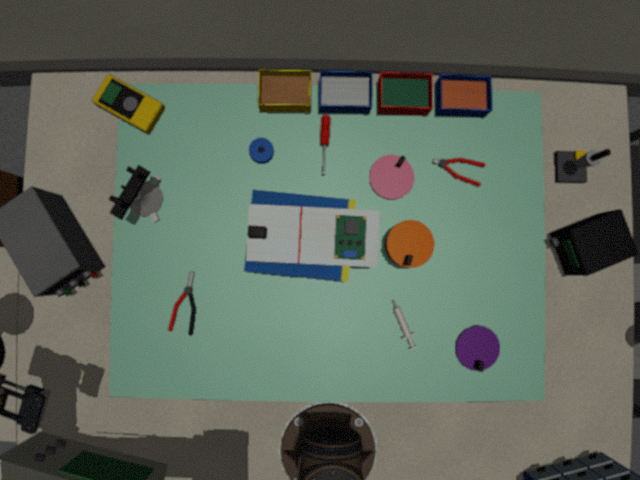

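View pics/scene0.png

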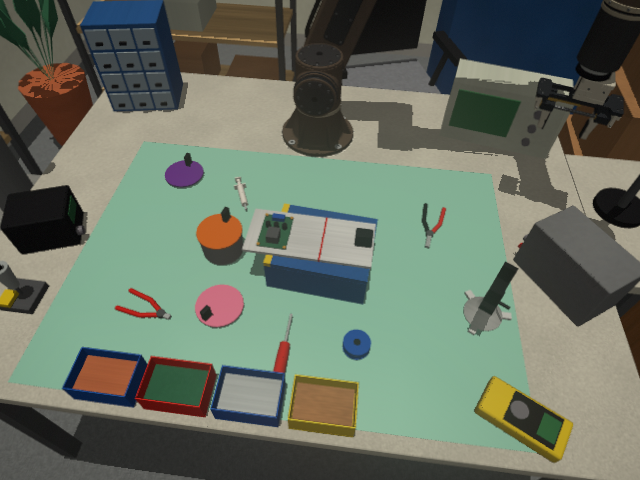

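```bash
cat > b.py <<'E'
from h import *
np.set_printoptions(precision=3,suppress=True)
c=cam("top")
P=by_depth(c,np.stack(np.meshgrid(np.arange(640),np.arange(480)),-1).reshape(-1,2)).reshape(480,640,3)
hsv=cv2.cvtColor(c["pixels"],cv2.COLOR_RGB2HSV); h,s,v=[hsv[...,i].astype(int) for i in range(3)]
X,Y,Z=P[...,0],P[...,1],P[...,2]; ok=c["range_z"]>0
def rep(n,m):
    q=P[m&ok]; print(n,len(q), len(q) and (q.mean(0),np.percentile(q,[2,98],axis=0).tolist(), cv2.minAreaRect(q[:,:2].astype(np.float32)*1000)))
near=(abs(X-.51)<.09)&(abs(Y+.186)<.09)
rep("tabtop",near&(Z>.098)&(Z<.125))
rep("orange",near&(h>5)&(h<20)&(s>140)&(Z>.06)&(Z<.09))
pl=(abs(X-.53)<.12)&(Y>-.12)&(Y<.26)
rep("handle",pl&(Z>.138)&(Z<.165)&(Y>.12)&(v<90))
rep("red",pl&((h<6)|(h>174))&(s>120)&(abs(Z-.108)<.02))
rep("yellow",pl&(h>20)&(h<35)&(s>120)&(abs(Z-.1)<.02))
rep("plategrey",pl&(s<60)&(v>110)&(abs(Z-.108)<.009))
rep("blue",pl&(h>95)&(h<125)&(s>100)&(abs(Z-.1)<.008))
E
python3 b.py
```

```text
tabtop 295 (array([ 0.514, -0.117,  0.109]), [[0.4596267764251684, -0.18227232448413802, 0.10382983184250169], [0.5807990995522783, -0.09686137841098304, 0.11311760817954347]], ((521.4208374023438, -140.64083862304688), (129.03555297851562, 87.99624633789062), 0.5385733842849731))
orange 1679 (array([ 0.512, -0.186,  0.077]), [[0.46240518105278733, -0.23661930895124303, 0.07263466809289722], [0.5596690634387441, -0.1341897391328864, 0.08221893148955874]], ((511.0751037597656, -185.69253540039062), (106.62947082519531, 112.85490417480469), 0.6626851558685303))
handle 210 (array([0.529, 0.166, 0.148]), [[0.516569439381975, 0.1482880731236534, 0.14311234700021955], [0.5409072298153513, 0.18596820904847372, 0.1527468986755544]], ((528.668212890625, 166.71470642089844), (24.642728805541992, 39.77118682861328), 0.13434305787086487))
red 2 (array([0.577, 0.071, 0.109]), [[0.5754956868108848, 0.07064746262879906, 0.10828754311137824], [0.5776328323495109, 0.07066892694807086, 0.10892914854947465]], ((576.564208984375, 70.65819549560547), (2.226369619369507, 0.0), -179.42471313476562))
yellow 162 (array([ 0.5  , -0.037,  0.103]), [[0.4236424820004747, -0.07160450908012836, 0.0968645551438746], [0.6079575394925698, -0.010383644013382747, 0.11668946770188553]], ((515.9300537109375, -41.007118225097656), (63.66266632080078, 185.55386352539062), 88.3202133178711))
plategrey 5777 (array([0.525, 0.058, 0.109]), [[0.4607791523445801, -0.10113679682661766, 0.1040007581177062], [0.589562932399971, 0.18753234472857963, 0.1136679710217766]], ((521.0028076171875, 43.97987365722656), (300.86456298828125, 188.79385375976562), 86.57970428466797))
blue 2229 (array([0.522, 0.082, 0.101]), [[0.42938285449739305, -0.02354370232217398, 0.09651169046286465], [0.6222697639409643, 0.1879111845683478, 0.10549174929074057]], ((525.1962890625, 70.56376647949219), (243.24021911621094, 189.68722534179688), 85.1327133178711))
```

The top view shows the orange lid at (410,243) with its tab at (407,261) towards the robot. The plate lies on the riser with its red line at column 300 and its handle at (257,232). The pink and purple lids are decoys. I'll move to hover above the lid.

```bash
cat >> h.py <<'E'
def jog(target,rpy,base=None):
    "travel / dr shares from the present (or given) pose to a world pose"
    p,q=base or pose(); t=R.from_euler('xyz',rpy,degrees=True)
    dt=q.inv().apply(np.array(target)-p)/.5; dr=np.degrees((q.inv()*t).as_rotvec())/360
    d=np.linalg.norm(dt)*500/62.5; a=np.linalg.norm(dr)*360/10.7
    print(target,rpy,"travel",dt.round(4).tolist(),"dr",dr.round(4).tolist(),"rows",round(d,1),round(a,1))
E
python3 -c "
from h import *
jog([.46,.25,.26],[180,0,-12]); jog([.45,-.18,.26],[180,0,-8])"
```

```text
[0.46, 0.25, 0.26] [180, 0, -12] travel [0.741, 0.6101, -0.0669] dr [-0.0, 0.0, -0.0123] rows 7.7 0.4
[0.45, -0.18, 0.26] [180, 0, -8] travel [0.965, 1.4407, -0.0669] dr [-0.0, 0.0, -0.0234] rows 13.9 0.8
```

>>> jog_arm(travel=[[0.741,0.61,-0.067],[0.741,0.61,-0.067],[0.741,0.61,-0.067],[0.741,0.61,-0.067],[0.741,0.61,-0.067],[0.741,0.61,-0.067],[0.741,0.61,-0.067],[0.741,0.61,-0.067],[0.8,0.8,-0.067],[0.85,0.98,-0.067]], dr=[[0,0,-0.012],[0,0,-0.012],[0,0,-0.012],[0,0,-0.012],[0,0,-0.012],[0,0,-0.012],[0,0,-0.012],[0,0,-0.012],[0,0,-0.012],[0,0,-0.012]], claw=[1,1,1,1,1,1,1,1,1,1])

```text
time_s: 2.2
tcp_pos: [0.4605, 0.1233, 0.2601]
eef_rot: [180.0, -0.0, -12.1]
contact_force: [1.3, -0.9, 0.1]
gripper_width: 0.0876
gripper_force: 0.0
```

```bash
python3 -c "
from h import *
print(r.get_state()['joints'],r.get_state()['time_s'],pose()[0])
jog([.43,-.18,.26],[180,0,-8])"
```

```text
[ 3.87157649e+01  1.99873750e-01 -2.02944189e+01  8.35268966e-03
 -6.95014408e+01  3.91789055e+01] 2.2 [0.46049506 0.12325201 0.26006865]
[0.43, -0.18, 0.26] [180, 0, -8] travel [0.0675, 0.6058, 0.0002] dr [0.0, -0.0, -0.0114] rows 4.9 0.4
```

>>> jog_arm(travel=[[0.067,0.55,0],[0.067,0.55,0],[0.067,0.55,0],[0.067,0.55,0],[0.067,0.55,0],[0.067,0.55,0],[0.067,0.55,0],[0.067,0.55,0],[0.067,0.55,0],[0.067,0.55,0]], dr=[[0,0,-0.011],[0,0,-0.011],[0,0,-0.011],[0,0,-0.011],[0,0,-0.011],[0,0,-0.011],[0,0,-0.011],[0,0,-0.011],[0,0,-0.011],[0,0,-0.011]], claw=[0.5,0.5,0.5,0.5,0.5,0.5,0.5,0.5,0.5,0.5])

```text
time_s: 3.45
tcp_pos: [0.4357, -0.1503, 0.2601]
eef_rot: [-180.0, -0.0, -8.1]
contact_force: [-0.6, -0.4, -0.1]
gripper_width: 0.0437
gripper_force: 0.0
```

```bash
cat > w.py <<'E'
import sys
from h import *
np.set_printoptions(precision=4,suppress=True)
c=cam("wrist"); save(c,sys.argv[1]); print(pose()[0],c["t"],r.get_state()["joints"])
P=by_depth(c,np.stack(np.meshgrid(np.arange(640),np.arange(480)),-1).reshape(-1,2)).reshape(480,640,3)
np.savez("w.npz",P=P,rgb=c["pixels"],rz=c["range_z"])
hsv=cv2.cvtColor(c["pixels"],cv2.COLOR_RGB2HSV); h,s,v=[hsv[...,i].astype(int) for i in range(3)]
X,Y,Z=P[...,0],P[...,1],P[...,2]; ok=c["range_z"]>0
def rep(n,m):
    m=cv2.morphologyEx((m&ok).astype(np.uint8),cv2.MORPH_OPEN,np.ones((3,3)))>0
    q=P[m]; print(n,len(q), len(q) and (q.mean(0),np.percentile(q,[1,99],axis=0).round(4).tolist(), cv2.minAreaRect(q[:,:2].astype(np.float32)*1000)))
near=(abs(X-.51)<.09)&(abs(Y+.186)<.07)
rep("tabtop",near&(Z>.102)&(Z<.118)&(X<.5)&(v<80))
rep("orange",near&(h>4)&(h<20)&(s>140)&(Z>.068)&(Z<.086))
for k in ["lid_tab","lid_center"]:
    for d in r.tip_of(k,"wrist")[:3]: print(k,round(d["conf"],2),np.array(d["at"]),by_depth(c,d["at"])[0])
E
python3 w.py w1.png
```

```text
[ 0.4356 -0.1504  0.2601] [ 0.519  -0.1627  0.4196] [  5.5429  -1.4562 -21.9203   0.0009 -69.5324  76.3546]
tabtop 511 (array([ 0.4731, -0.1776,  0.1112]), [[0.4608, -0.1846, 0.1043], [0.4846, -0.1708, 0.1131]], ((472.5621337890625, -177.4395751953125), (11.522332191467285, 24.0579891204834), 79.03902435302734))
orange 16040 (array([ 0.5149, -0.1871,  0.0776]), [[0.4602, -0.2392, 0.0757], [0.5642, -0.134, 0.0794]], ((511.3349304199219, -186.69537353515625), (112.43716430664062, 112.41301727294922), 4.257225036621094))
lid_tab 0.75 [348.5 160. ] [ 0.4752 -0.1764  0.112 ]
lid_center 0.65 [353.7 107.3] [ 0.5107 -0.187   0.0781]
```

View pics/w1.png

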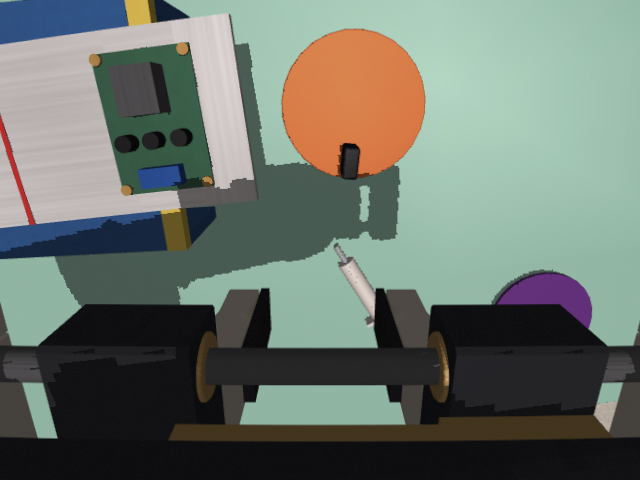

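The wrist view shows the orange lid centred at (353,101) with its black tab at (350,160), pointing to the robot at about 166.5° yaw. The tab is 39.8 mm from the centre, as specified. I'll descend on it.

```bash
python3 -c "
from h import *
B=pose()
jog([.4726,-.1776,.16],[180,0,-13.3],B); jog([.4726,-.1776,.081],[180,0,-13.3],B)"
```

```text
[0.4726, -0.1776, 0.16] [180, 0, -13.3] travel [0.0808, 0.043, 0.2002] dr [-0.0, -0.0, 0.0144] rows 1.8 0.5
[0.4726, -0.1776, 0.081] [180, 0, -13.3] travel [0.0808, 0.043, 0.3582] dr [-0.0, -0.0, 0.0144] rows 3.0 0.5
```

>>> jog_arm(travel=[[0.081,0.043,0.1],[0.081,0.043,0.2],[0.081,0.043,0.26],[0.081,0.043,0.32],[0.081,0.043,0.357],[0.081,0.043,0.357],[0.081,0.043,0.357],[0.081,0.043,0.357],[0.081,0.043,0.357],[0.081,0.043,0.357]], dr=[[0,0,0.0144],[0,0,0.0144],[0,0,0.0144],[0,0,0.0144],[0,0,0.0144],[0,0,0.0144],[0,0,0.0144],[0,0,0.0144],[0,0,0.0144],[0,0,0.0144]], claw=[0.5,0.5,0.5,0.5,0.5,0.5,0,0,0,0], newtons=25)

```text
time_s: 4.85
tcp_pos: [0.4728, -0.1779, 0.0821]
eef_rot: [-180.0, -0.1, -13.3]
contact_force: [-1.5, 0.9, 3.2]
gripper_width: 0.0116
gripper_force: 25.0
```

```bash
cat > tilt.py <<'E'
from h import *
p,q=pose(); print(p, r.get_state()["gripper_width"])
ux=q.apply([1,0,0]); print(ux)
piv=np.array([.5113,-.1867,.070])+ .055*ux
for a in (4,8,12,16):
    A=R.from_rotvec(-np.radians(a)*q.apply([0,1,0])); 
    A2=R.from_rotvec(np.radians(a)*q.apply([0,1,0]))
    for n,B in(("-",A),("+",A2)):
        t=piv+B.apply(p-piv); print(n,a,"dz",t[2]-p[2]); jog(t.round(4),(B*q).as_euler('xyz',degrees=True),(p,q))
E
python3 tilt.py
```

```text
[ 0.47284938 -0.17786816  0.08208093] 0.01163344627924086
[ 9.73057367e-01 -2.30561266e-01  9.29290419e-04]
- 4 dz 0.006559259928942435
[ 0.4739 -0.1781  0.0886] [-179.98994699    3.94675551  -13.32942264] travel [0.0022, -0.0, -0.013] dr [-0.0, -0.0111, -0.0] rows 0.1 0.4
+ 4 dz -0.006617868204966348
[ 0.4723 -0.1777  0.0755] [-179.98994569   -4.05324437  -13.33082525] travel [-0.0012, -0.0001, 0.0132] dr [-0.0, 0.0111, -0.0] rows 0.1 0.4
- 8 dz 0.013027955526821622
[ 0.4754 -0.1785  0.0951] [-179.98987359    7.94675545  -13.32871458] travel [0.0053, 0.0, -0.026] dr [0.0, -0.0222, -0.0] rows 0.2 0.7
+ 8 dz -0.013262103097287814
[ 0.4721 -0.1777  0.0688] [-179.98987094   -8.0532443   -13.33153359] travel [-0.0016, 0.0, 0.0266] dr [-0.0, 0.0222, -0.0] rows 0.2 0.7
- 12 dz 0.01937457195891573
[ 0.4773 -0.1789  0.1015] [-179.9897488    11.94675539  -13.32799255] travel [0.0092, -0.0001, -0.0388] dr [0.0, -0.0333, 0.0] rows 0.3 1.1
+ 12 dz -0.019900334632445144
[ 0.4724 -0.1778  0.0622] [-179.98974475  -12.05324424  -13.33225609] travel [-0.0009, 0.0001, 0.0398] dr [-0.0, 0.0333, 0.0] rows 0.3 1.1
- 16 dz 0.02556818914792726
[ 0.4796 -0.1795  0.1076] [-179.98956944   15.94675532  -13.32724885] travel [0.0139, 0.0001, -0.051] dr [-0.0, -0.0444, -0.0] rows 0.4 1.5
+ 16 dz -0.02650022201367177
[ 0.4732 -0.1779  0.0556] [-179.98956388  -16.05324417  -13.33300049] travel [0.0006, -0.0001, 0.053] dr [0.0, 0.0444, -0.0] rows 0.4 1.5
```

>>> jog_arm(travel=[[0.002,0,-0.013],[0.005,0,-0.026],[0.009,0,-0.039],[0.014,0,-0.051],[0.014,0,-0.051],[0.014,0,-0.051],[0.014,0,-0.051],[0.014,0,-0.051],[0.014,0,-0.051],[0.014,0,-0.051]], dr=[[0,-0.0111,0],[0,-0.0222,0],[0,-0.0333,0],[0,-0.0444,0],[0,-0.0444,0],[0,-0.0444,0],[0,-0.0444,0],[0,-0.0444,0],[0,-0.0444,0],[0,-0.0444,0]], claw=[0,0,0,0,0,0,0,0,0,0])

```text
time_s: 6.1
tcp_pos: [0.4792, -0.1794, 0.1072]
eef_rot: [-180.0, 16.0, -13.3]
contact_force: [0.2, -0.1, -0.5]
gripper_width: 0.0118
gripper_force: 25.0
```

```bash
cat > t.py <<'E'
from h import *
np.set_printoptions(precision=4,suppress=True)
for n in ("scene","top"):
    c=cam(n); m=r.regions_of("lid",n)
    hsv=cv2.cvtColor(c["pixels"],cv2.COLOR_RGB2HSV); P=by_depth(c,np.stack(np.meshgrid(np.arange(640),np.arange(480)),-1).reshape(-1,2))
    k=((hsv[...,0]>4)&(hsv[...,0]<20)&(hsv[...,1]>140)).ravel()&(abs(P[:,0]-.51)<.08)&(abs(P[:,1]+.187)<.08)&(P[:,2]>.05)
    q=P[k]; mu=np.median(q,0); n_=np.linalg.svd(q[abs(q[:,2]-mu[2])<.03]-mu)[2][2]; print(n,len(q),mu,"normal",n_,np.degrees(np.arccos(abs(n_[2]))),q[:,2].min(),q[:,2].max())
    save(c,n+"1.png")
B=pose(); print(B[0])
jog([.485,-.179,.16],[180,0,-13.3],B);jog([.485,-.179,.22],[180,0,-13.3],B); jog([.45,-.365,.22],[180,0,-13.3],B)
E
python3 t.py
```

```text
scene 1253 [ 0.5228 -0.1856  0.0875] normal [ 0.2618 -0.0658  0.9629] 15.658828557320664 0.07186371149614867 0.10263466737629312
top 175 [ 0.4754 -0.1674  0.1098] normal [ 0.3053 -0.2547  0.9176] 23.425403204743425 0.07798925845165039 0.5334141154089055
[ 0.4794 -0.1795  0.1071]
[0.485, -0.179, 0.16] [180, 0, -13.3] travel [-0.0188, -0.0035, -0.1047] dr [-0.0, 0.0444, -0.0001] rows 0.9 1.5
[0.485, -0.179, 0.22] [180, 0, -13.3] travel [-0.0518, -0.0035, -0.2201] dr [-0.0, 0.0444, -0.0001] rows 1.8 1.5
[0.45, -0.365, 0.22] [180, 0, -13.3] travel [-0.0348, 0.3746, -0.2249] dr [-0.0, 0.0444, -0.0001] rows 3.5 1.5
```

The lid is tipped 15.7° with its far side on the rim. Next I'll lift it, level it and carry it to the mat.

>>> jog_arm(travel=[[-0.01,-0.003,-0.06],[-0.019,-0.003,-0.105],[-0.052,-0.003,-0.22],[-0.052,-0.003,-0.22],[-0.04,0.15,-0.22],[-0.035,0.375,-0.225],[-0.035,0.375,-0.225],[-0.035,0.375,-0.225],[-0.035,0.375,-0.225],[-0.035,0.375,-0.225]], dr=[[0,0,0],[0,0.02,0],[0,0.0444,0],[0,0.0444,0],[0,0.0444,0],[0,0.0444,0],[0,0.0444,0],[0,0.0444,0],[0,0.0444,0],[0,0.0444,0]], claw=[0,0,0,0,0,0,0,0,0,0])

```text
time_s: 7.55
tcp_pos: [0.4502, -0.3643, 0.2198]
eef_rot: [-180.0, 0.0, -13.3]
contact_force: [0.2, 0.3, -0.6]
gripper_width: 0.0122
gripper_force: 25.0
```

```bash
python3 -c "
from h import *
B=pose();print(B[0],r.get_state()['time_s'])
jog([.441,-.36,.03],[180,0,-13.3],B);jog([.441,-.36,.0185],[180,0,-13.3],B)"
```

```text
[ 0.45015106 -0.36426697  0.21976707] 7.55
[0.441, -0.36, 0.03] [180, 0, -13.3] travel [-0.0196, -0.004, 0.3795] dr [-0.0001, 0.0001, 0.0001] rows 3.0 0.0
[0.441, -0.36, 0.0185] [180, 0, -13.3] travel [-0.0196, -0.004, 0.4025] dr [-0.0001, 0.0001, 0.0001] rows 3.2 0.0
```

>>> jog_arm(travel=[[-0.02,-0.004,0.12],[-0.02,-0.004,0.24],[-0.02,-0.004,0.34],[-0.02,-0.004,0.385],[-0.02,-0.004,0.402],[-0.02,-0.004,0.402],[-0.02,-0.004,0.402],[-0.02,-0.004,0.402],[-0.02,-0.004,0.36],[-0.02,-0.004,0.25]], dr=[[0,0,0],[0,0,0],[0,0,0],[0,0,0],[0,0,0],[0,0,0],[0,0,0],[0,0,0],[0,0,0],[0,0,0]], claw=[0,0,0,0,0,0.5,0.5,0.5,0.5,0.5])

```text
time_s: 8.8
tcp_pos: [0.439, -0.3603, 0.0942]
eef_rot: [-179.9, 0.3, -13.4]
contact_force: [1.2, -0.9, 0.2]
gripper_width: 0.0436
gripper_force: 0.0
```

```bash
cat > p.py <<'E'
from h import *
np.set_printoptions(precision=4,suppress=True)
B=pose(); c=cam("top"); save(c,"top2.png")
P=by_depth(c,np.stack(np.meshgrid(np.arange(640),np.arange(480)),-1).reshape(-1,2)).reshape(480,640,3)
hsv=cv2.cvtColor(c["pixels"],cv2.COLOR_RGB2HSV); h,s,v=[hsv[...,i].astype(int) for i in range(3)]
X,Y,Z=P[...,0],P[...,1],P[...,2]
m=(h>4)&(h<20)&(s>140)&(abs(X-.48)<.09)&(abs(Y+.36)<.09); print("lid",m.sum(),P[m].mean(0),P[m].max(0))
print(B[0],r.get_state()["joints"])
jog([.46,-.25,.26],[180,0,-50],B); jog([.48,.0,.26],[180,0,-90],B)
E
python3 p.py
```

```text
lid 59 [ 0.4275 -0.3158  0.4874] [ 0.5126 -0.2701  0.5318]
[ 0.439  -0.3603  0.0942] [-19.6556  17.0894 -22.0651   0.1582 -50.3838  96.3059]
[0.46, -0.25, 0.26] [180, 0, -50] travel [-0.0117, -0.2246, -0.3314] dr [0.0001, 0.0008, 0.1018] rows 3.2 3.4
[0.48, 0.0, 0.26] [180, 0, -90] travel [-0.0883, -0.7203, -0.3306] dr [0.0004, 0.0007, 0.2129] rows 6.4 7.2
```

>>> jog_arm(travel=[[-0.02,-0.02,-0.1],[-0.02,-0.05,-0.22],[-0.012,-0.225,-0.331],[-0.088,-0.7,-0.331],[-0.088,-0.7,-0.331],[-0.088,-0.7,-0.331],[-0.088,-0.7,-0.331],[-0.088,-0.7,-0.331],[-0.088,-0.7,-0.331],[-0.088,-0.7,-0.331]], dr=[[0,0,0],[0,0,0.02],[0,0,0.05],[0,0,0.213],[0,0,0.213],[0,0,0.213],[0,0,0.213],[0,0,0.213],[0,0,0.213],[0,0,0.213]], claw=[0.5,0.5,0.5,0.5,0.7,0.7,0.7,0.7,0.7,0.7])

```text
time_s: 10.1
tcp_pos: [0.4787, -0.009, 0.2613]
eef_rot: [-179.9, 0.0, -90.1]
contact_force: [1.1, -0.1, 0.9]
gripper_width: 0.0613
gripper_force: 0.0
```

```bash
python3 p.py
```

```text
lid 1442 [ 0.4798 -0.3685  0.0136] [ 0.5331 -0.3139  0.0504]
[ 0.4787 -0.009   0.2613] [ 22.4825   0.31   -20.0254  -0.0035 -69.5647 -22.6401]
[0.46, -0.25, 0.26] [180, 0, -50] travel [0.4822, 0.0366, 0.0022] dr [-0.0003, 0.0, -0.1114] rows 3.9 3.7
[0.48, 0.0, 0.26] [180, 0, -90] travel [-0.0179, -0.0025, 0.0027] dr [-0.0003, 0.0001, -0.0003] rows 0.1 0.0
```

>>> jog_arm(travel=[[-0.1,-0.05,0],[-0.22,-0.102,0],[-0.22,-0.102,0],[-0.22,-0.102,0],[-0.22,-0.102,0],[-0.22,-0.102,0],[-0.22,-0.102,0],[-0.22,-0.102,0],[-0.22,-0.102,0],[-0.22,-0.102,0]], dr=[[0,0,0],[0,0,0],[0,0,0],[0,0,0],[0,0,0],[0,0,0],[0,0,0],[0,0,0],[0,0,0],[0,0,0]], claw=[0.7,0.7,0.7,0.7,0.7,0.7,0.7,0.7,0.7,0.7])

```text
time_s: 11.4
tcp_pos: [0.5296, 0.0998, 0.2605]
eef_rot: [180.0, 0.0, -90.0]
contact_force: [0.7, 0.2, -0.1]
gripper_width: 0.0615
gripper_force: 0.0
```

```bash
cat > q.py <<'E'
import sys
from h import *
np.set_printoptions(precision=4,suppress=True)
c=cam("wrist"); save(c,sys.argv[1]); print(pose()[0],c["t"])
uv=np.stack(np.meshgrid(np.arange(640),np.arange(480)),-1).reshape(-1,2)
P=by_depth(c,uv).reshape(480,640,3); P[c["range_z"]==0]=np.nan
hsv=cv2.cvtColor(c["pixels"],cv2.COLOR_RGB2HSV); h,s,v=[hsv[...,i].astype(int) for i in range(3)]
X,Y,Z=P[...,0],P[...,1],P[...,2]
Pr=at_z(c,uv,.108).reshape(480,640,3); Pe=at_z(c,uv,.100).reshape(480,640,3)
m=((h<8)|(h>172))&(s>90)&(abs(Z-.108)<.012)&(X>.4)&(X<.65)
n,l,st,_=cv2.connectedComponentsWithStats(m.astype(np.uint8)); k=1+np.argmax(st[1:,4]); q=Pr[l==k]
vx,vy,x0,y0=cv2.fitLine(q[:,:2].astype(np.float32),cv2.DIST_HUBER,0,.001,.001).ravel()
print("red",len(q),"mid",(q.min(0)+q.max(0))/2,q[:,0].min(),q[:,0].max(),"slope deg",np.degrees(np.arctan(vy/vx)))
m=(h>18)&(h<35)&(s>110)&(abs(Z-.1)<.006); q=Pe[m]
for nm,g in (("L",q[q[:,0]<.52]),("R",q[q[:,0]>.52])):
    if len(g): print("yellow",nm,len(g),np.percentile(g,[1,50,99],axis=0)[:,:2].tolist())
# outer edge: lowest y of yellow per x bin
b=[]
for x in np.arange(.41,.64,.004):
    g=q[abs(q[:,0]-x)<.002]
    if len(g)>6: b.append((x,np.percentile(g[:,1],3),np.percentile(g[:,1],97)))
b=np.array(b)
if len(b)>3:
    for j in (1,2): f=np.polyfit(b[:,0],b[:,j],1); res=b[:,j]-np.polyval(f,b[:,0]); w=abs(res)<.003; f=np.polyfit(b[w,0],b[w,j],1); print("edge",("outer","inner")[j-1],"y at x=.52:",np.polyval(f,.52),"deg",np.degrees(np.arctan(f[0])),w.sum(),len(b),"x",b[0,0],b[-1,0])
m=(abs(Z-.148)<.004)&(v<90)&(Y>.05)&(Y<.25); q=at_z(c,uv,.148).reshape(480,640,3)[m]
if len(q): print("handle",len(q),q.mean(0),np.percentile(q,[1,99],axis=0).tolist())
m=(abs(Z-.108)<.004)&(s<70)&(v>90); q=P[m]
print("plate",cv2.minAreaRect(q[:,:2].astype(np.float32)*1000),np.percentile(q,[.5,99.5],axis=0).tolist())
E
python3 q.py w2.png
```

```text
[0.5296 0.0998 0.2605] [0.5301 0.0155 0.42  ]
red 945 mid [0.526  0.0743 0.108 ] 0.4607582999048873 0.591200648899941 slope deg -2.035246
yellow L 1159 [[0.4211314632497289, -0.03959962695318651], [0.437837271635919, -0.031371130003234084], [0.4543776271212279, -0.022866478960884257]]
yellow R 753 [[0.5892993236664118, -0.05223119363037064], [0.5997405425040716, -0.04467795744930661], [0.6109921229694076, -0.03690819086219227]]
edge outer y at x=.52: -0.04550775903741141 deg -4.657703719799345 15 15 x 0.422 0.6100000000000001
edge inner y at x=.52: -0.03085362681138012 deg -4.897467819589776 15 15 x 0.422 0.6100000000000001
handle 1689 [0.5292 0.167  0.148 ] [[0.5162495056880474, 0.14736970665279786, 0.14800000000000002], [0.5417625186904436, 0.1870127253376133, 0.14800000000000002]]
plate ((525.383544921875, 71.18856811523438), (247.5318145751953, 131.10899353027344), 88.0623779296875) [[0.45914070255586437, -0.0475697935201073, 0.1075330372049964], [0.5905296809902497, 0.19193668074765488, 0.11130839569233551]]
```

View pics/w2.png

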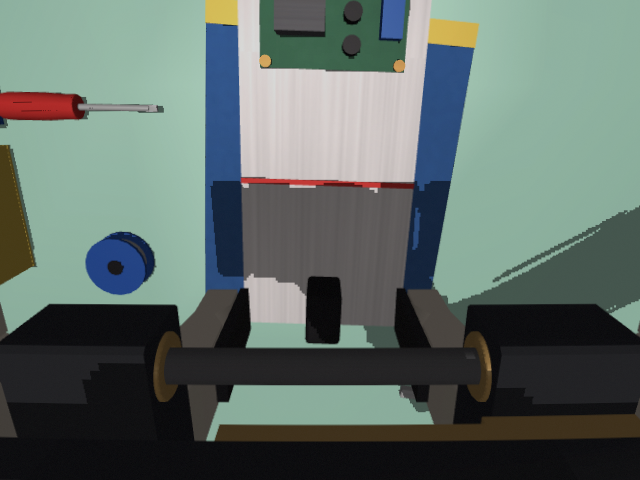

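The wrist view shows the red line at row 183, the handle at (323,310) and the yellow edge strips at (220,10) and (453,33). The plate's yaw is -2.0° and the riser's is -4.75°, so the plate needs about 120 mm of slide with a 2.7° turn. I'll grip the handle.

```bash
python3 -c "
from h import *
B=pose()
jog([.5292,.1675,.20],[180,0,-92],B);jog([.5292,.1675,.113],[180,0,-92],B)"
```

```text
[0.5292, 0.1675, 0.2] [180, 0, -92] travel [-0.1355, 0.0008, 0.121] dr [0.0, -0.0, 0.0055] rows 1.5 0.2
[0.5292, 0.1675, 0.113] [180, 0, -92] travel [-0.1355, 0.0008, 0.295] dr [0.0, -0.0, 0.0055] rows 2.6 0.2
```

>>> jog_arm(travel=[[-0.08,0.001,0.02],[-0.1355,0.001,0.09],[-0.1355,0.001,0.16],[-0.1355,0.001,0.23],[-0.1355,0.001,0.28],[-0.1355,0.001,0.295],[-0.1355,0.001,0.295],[-0.1355,0.001,0.295],[-0.1355,0.001,0.295],[-0.1355,0.001,0.295]], dr=[[0,0,0.0055],[0,0,0.0055],[0,0,0.0055],[0,0,0.0055],[0,0,0.0055],[0,0,0.0055],[0,0,0.0055],[0,0,0.0055],[0,0,0.0055],[0,0,0.0055]], claw=[0.7,0.7,0.7,0.7,0.7,0.7,0.7,0,0,0], newtons=40)

```text
time_s: 12.7
tcp_pos: [0.5294, 0.1676, 0.1137]
eef_rot: [-179.9, 0.0, -92.0]
contact_force: [0.6, 0.3, 1.2]
gripper_width: 0.0365
gripper_force: 0.0
```

```bash
cat > q3.py <<'E'
from h import *
print({k:r.get_state()[k] for k in("tcp_pos","eef_rot","contact_force","moment","gripper_width","gripper_force")})
B=pose(); d=np.array([-.00530,-.1187,0]) 
for f in (.5,.95,1): jog((B[0]+f*d).round(4),[180,0,-92-2.7*f],B)
E
python3 q3.py
```

```text
{'tcp_pos': array([0.52936175, 0.16764217, 0.11367385]), 'eef_rot': array([-1.79948664e+02,  3.86791007e-02, -9.19947004e+01]), 'contact_force': array([0.58903212, 0.2515546 , 1.2043313 ]), 'moment': array([ 0.10718626, -0.06146039, -0.01858496]), 'gripper_width': 0.036479410407824396, 'gripper_force': 0.0}
[0.5267 0.1083 0.1137] [180, 0, -93.35] travel [0.1188, 0.0012, -0.0001] dr [-0.0001, 0.0001, 0.0038] rows 1.0 0.1
[0.5243 0.0549 0.1137] [180, 0, -94.565] travel [0.2257, 0.0023, -0.0002] dr [-0.0001, 0.0001, 0.0071] rows 1.8 0.2
[0.5241 0.0489 0.1137] [180, 0, -94.7] travel [0.2377, 0.0023, -0.0002] dr [-0.0001, 0.0001, 0.0075] rows 1.9 0.3
```

>>> jog_arm(travel=[[0,0,0],[0,0,0],[0,0,0],[0.01,0,0],[0.03,0,0],[0.055,0.001,0],[0.08,0.001,0],[0.105,0.001,0],[0.13,0.001,0],[0.15,0.0015,0]], dr=[[0,0,0],[0,0,0],[0,0,0],[0,0,0],[0,0,0.001],[0,0,0.002],[0,0,0.003],[0,0,0.004],[0,0,0.005],[0,0,0.006]], claw=[0,0,0,0,0,0,0,0,0,0], newtons=40)

```text
time_s: 13.95
tcp_pos: [0.526, 0.0919, 0.1133]
eef_rot: [-180.0, 0.0, -94.2]
contact_force: [-0.1, 4.7, 3.2]
gripper_width: 0.0257
gripper_force: 40.0
```

```bash
cat q3.py | head -2 > q4.py; echo "B=pose(); jog([.5241,.0489,.1135],[180,0,-94.75],B)" >>q4.py; python3 q4.py; python3 q.py w3.png
```

```text
{'tcp_pos': array([0.52601994, 0.09186711, 0.11329067]), 'eef_rot': array([-1.79958238e+02,  2.85844168e-02, -9.41966908e+01]), 'contact_force': array([-0.07746952,  4.69644883,  3.15873849]), 'moment': array([ 1.93777858, -0.13625403,  0.04288922]), 'gripper_width': 0.025707713204699726, 'gripper_force': 40.00117242336273}
[0.5241, 0.0489, 0.1135] [180, 0, -94.75] travel [0.086, -0.0025, -0.0005] dr [-0.0001, 0.0001, 0.0015] rows 0.7 0.1
[0.5257 0.0908 0.1133] [0.5203 0.0077 0.2728]
red 4117 mid [ 0.5194 -0.0015  0.108 ] 0.45372874389356677 0.5851707750575208 slope deg -4.180048
yellow L 46 [[0.421228629395035, -0.02332207234095731], [0.4287561277994303, -0.02286483555176201], [0.4373724235748953, -0.022155860259001143]]
edge outer y at x=.52: -0.027659209408993513 deg -2.9511856263586216 4 4 x 0.422 0.434
edge inner y at x=.52: -0.029375787873371518 deg -4.166967408143445 4 4 x 0.422 0.434
handle 5449 [0.5261 0.0875 0.148 ] [[0.5039760117594511, 0.07175931363741687, 0.14799999999999996], [0.5473483704837255, 0.11255839464566819, 0.14800000000000002]]
plate ((522.0185546875, 32.419639587402344), (119.7413330078125, 131.07357788085938), 85.79777526855469) [[0.4558353617815226, -0.028856276727051874, 0.10772808132859926], [0.5875273057076281, 0.09204299457889452, 0.11106451222525046]]
```

>>> jog_arm(travel=[[0.012,0,0],[0.025,0,0],[0.038,-0.001,0],[0.05,-0.001,0],[0.062,-0.002,0],[0.074,-0.002,0],[0.083,-0.002,0],[0.083,-0.002,0],[0.083,-0.002,0],[0.083,-0.002,0]], dr=[[0,0,0],[0,0,0.0005],[0,0,0.001],[0,0,0.001],[0,0,0.0015],[0,0,0.0015],[0,0,0.0015],[0,0,0.0015],[0,0,0.0015],[0,0,0.0015]], claw=[0,0,0,0,0,0,0,0,0,0])

```text
time_s: 15.25
tcp_pos: [0.524, 0.0509, 0.1133]
eef_rot: [-180.0, -0.0, -94.7]
contact_force: [2.2, 1.0, 6.0]
gripper_width: 0.0256
gripper_force: 40.0
```

```bash
head -2 q3.py > q4.py; python3 q4.py; python3 q.py w4.png
```

```text
{'tcp_pos': array([0.52401754, 0.05085437, 0.11328071]), 'eef_rot': array([-1.79973751e+02, -2.77661713e-02, -9.46834413e+01]), 'contact_force': array([2.20221783, 1.02650227, 5.99983238]), 'moment': array([ 0.52504807, -0.63050695, -0.01438674]), 'gripper_width': 0.02562123255746143, 'gripper_force': 40.00108480453491}
[0.524  0.0509 0.1133] [ 0.5176 -0.0331  0.2729]
red 4111 mid [ 0.5168 -0.0424  0.108 ] 0.45125243204845494 0.5823745715908853 slope deg -4.700047
yellow L 2932 [[0.42063737965198633, -0.039039405716382786], [0.4345321036300486, -0.030839251617537363], [0.4483327544506104, -0.022451300977221453]]
yellow R 2702 [[0.5860850523163493, -0.053024016750653304], [0.5987322594077027, -0.04488588602565606], [0.6115641087274344, -0.03656712110317759]]
edge outer y at x=.52: -0.04554874935096494 deg -4.867359551811295 14 16 x 0.422 0.6140000000000001
edge inner y at x=.52: -0.030542778000928923 deg -4.912318587773683 16 16 x 0.422 0.6140000000000001
handle 1432 [0.5258 0.0672 0.148 ] [[0.5134050037567974, 0.06232917939983443, 0.14799999999999996], [0.5380243588779992, 0.07210170016742938, 0.14800000000000002]]
plate ((519.4358520507812, -8.595466613769531), (119.55052947998047, 131.15548706054688), 85.29296112060547) [[0.45305342676360066, -0.07020295153910852, 0.10771572052458564], [0.5852482552844327, 0.05142731819269245, 0.1110660594712812]]
```

View pics/w4.png

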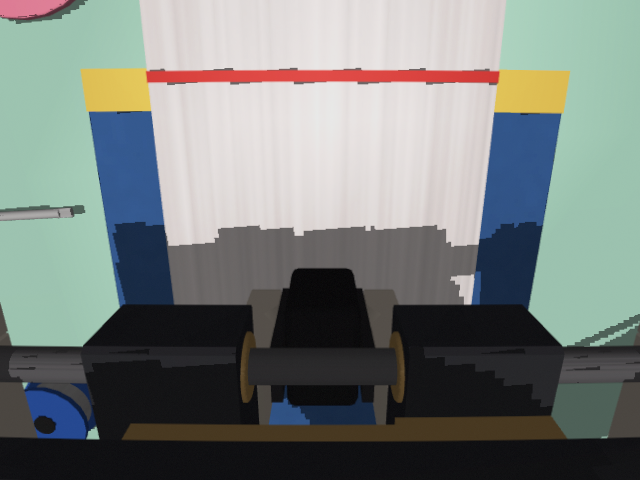

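The wrist view shows the red line at row 76, with the yellow outer edge at row 69. The line is parallel to the edge and about 3 mm short of it, so I'll make one small last push.

>>> jog_arm(travel=[[0.003,0,0],[0.0065,0,0],[0.0065,0,0],[0.0065,0,0],[0.0065,0,0],[0.0065,0,0],[0.0065,0,0],[0.0065,0,0],[0.0065,0,0],[0.0065,0,0]], dr=[[0,0,0],[0,0,0],[0,0,0],[0,0,0],[0,0,0],[0,0,0],[0,0,0],[0,0,0],[0,0,0],[0,0,0]], claw=[0,0,0,0,0,0,0,0,0,0])

```text
time_s: 16.55
tcp_pos: [0.5239, 0.0484, 0.1133]
eef_rot: [-180.0, 0.0, -94.7]
contact_force: [0.8, 4.9, 5.6]
gripper_width: 0.0255
gripper_force: 40.0
```

```bash
python3 q4.py; python3 q.py w5.png | grep -E "red|outer|plate"; python3 -c "
from h import *
c=cam('scene');save(c,'s5.png')"
```

```text
{'tcp_pos': array([0.52387692, 0.04840181, 0.11331734]), 'eef_rot': array([-1.79953807e+02,  3.59228583e-02, -9.46801649e+01]), 'contact_force': array([0.84116479, 4.87017257, 5.57611926]), 'moment': array([ 1.91187773, -0.15675518, -0.02730638]), 'gripper_width': 0.025467491968717382, 'gripper_force': 40.00172674655914}
red 4037 mid [ 0.5165 -0.0449  0.108 ] 0.45083115003024643 0.5822257561498182 slope deg -4.771725
edge outer y at x=.52: -0.04553639338837698 deg -4.919377865640653 14 15 x 0.422 0.6100000000000001
plate ((519.4453735351562, -11.1221923828125), (119.55677032470703, 131.42745971679688), 85.43978881835938) [[0.4528762819441914, -0.07270419878633887, 0.10773272625646625], [0.5850914610202813, 0.04894957078887023, 0.1110526194071688]]
```

View pics/s5.png

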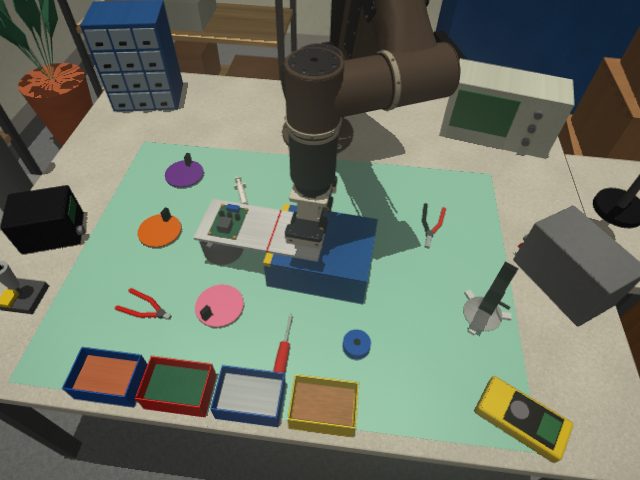

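The scene view shows the orange lid flat on the mat at (160,230). The red line lies on the yellow edge at (272,235), under 1 mm off, and the plate is level and held. I'm handing it in.

```bash
python3 -c "
from plant import r
print(r.close_job())"
```

```text
the job is handed in; nothing more can be done
None
```

I handed the job in at about 17 s; no verdict came back. By my last measurements the lid lies on the mat clear of the tub, and the plate's red line is within about 1 mm of the riser's yellow edge, square, level and held at 40 N.

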